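# Punch-mark the tested valve body

## Task

Punch the acceptance mark into the bare valve body, the one with nothing mounted on its flat top: pick up the spring marker by its sleeve, stand it upright on the middle of that face and press the sleeve straight down until the spring trips with a snap. Then let the sleeve come back up and leave the marker standing there, released. Do not let the marker go off anywhere else, and leave the bush driver where it is.

Things in the scene. Friction and masses are not known exactly. Their poses are not given: they have to be found in the camera images.
- sleeve_mid (a point): Spring marker, steel, 100 mm tall, 0.4 kg, standing: round foot 50 mm wide, 10 thick; on it a collar 28 wide, 6 high, then a thin pin with a smooth sliding sleeve, 30 mm wide, 60 long, flat top, two dark grooves at its lower end. Point: sleeve's middle, on the axis, 30 mm below its top, 70 above the foot's underside (sleeve up); z up. Grasp the sleeve from above; lifted by it, it stays up.
- marker_hammer (a joint): The marker's inner hammer, m: 0 at rest, 0.006 tripped (beyond 0.005 it has gone off). Pressed down, the sleeve resists with 2 N at first, rising to about 11.5 N; 9 to 10 mm down the spring trips with a snap and the force drops to about 7 N. 12 mm of press is ample; the end stop is at 14.5 mm. Press by the gripped sleeve (grip 40 N or so) or push on its top. Let up, sleeve and hammer spring back.
- face (a point): Middle of the bare valve body's top: aluminium block 96 x 96 x 60 mm high, fixed, a brass port on two opposite sides; on its flat top only a smooth round spot 60 mm wide with a small dot in the middle. Point: that dot, 60 mm above the bench; z up, x, y along its sides. Two like blocks stand beside it in any order, one with a round motor (128 mm high in all), one with a hexagonal plug (92 mm).
- driver_mid (a point): Bush driver, a bystander: solid steel drift standing near the marker, 80 mm tall, 38 mm wide at the base, waisted to 26 mm, head 34 mm, no thin wide foot. Point: on its axis, half-way up.
Things that resemble listed ones, but are neither listed nor needed, are in the scene too. Leave any blue or turquoise look-alike of the part that bears sleeve_mid alone.

How it is judged:
By the outcome, as a careful person would: the job done as asked, in the order asked, and still so for the second after the job is handed in, with the robot touching nothing.
It also fails if it takes over 38 s, if anything falls off the work surface, if the arm or the gripper's body presses on something with over 40 N, if the wrist force passes 120 N, or if a joint passes its speed limit or range.

## Robot

A 6-joint arm with a two-finger parallel gripper is mounted at the origin on the work surface. World frame = base frame: x ahead of the robot, y to its left, z up, the work surface at z = 0. Lengths are in mm, angles in rad, forces in N, time in s.
With the tool pointing down it reaches from about 300 to 850 mm from the base axis. Payload 5.4 kg.
Tool frame: the origin (TCP) lies at the very end of the fingers, on their centre line; the grasp point (between the pads) lies 19 mm behind it; z points along the fingers, y is the direction in which the jaws open and shut (so a half turn about z gives the same grasp; the last joint's range is limited). The gripper opens to 85 mm and grips with 20 to 120 N. Pads are 22 mm wide; open, the fingers measure 114 mm over their backs; the gripper's body (76 mm by 85 mm) begins 54 mm behind the grasp point. The pads swing forward as they close: fully open they stand 13 mm farther back than shut.
Start: joints at [0.897, 0.158, 1.597, -0, 1.386, -0.21], TCP at [257.233, 514.235, 192.999] pointing down, gripper open.
Joint ranges: [-2.91, 2.91], [-0.94, 2.29], [0.18, 2.7], [-1.29, 4.43], [0.17, 2.64], [-3, 3]. Speed limits (rad/s): [2.57, 2.57, 3.14, 3.14, 3.14, 3.14].

## Interface

Orientations are given as a unit quaternion [x, y, z, w].
In Python, from plant import readout, imaging, job, spotter gives the robot as it stands.
- The arm moves only by the tool apply_moves, never from a script. Its argument "plan" is one flat list of numbers, 5 for each row, row after row: the shift along the world's x, y, z in mm, then the turn about the world's z in degrees, then the opening, from -1 (shut) to 1 (fully open), so that 0 is half open. In form: [dx, dy, dz, spin, jaw, dx, dy, dz, spin, jaw, ...]. A call has 1 to 8 rows; each row shifts and turns the pose as measured when the row begins; what a row does not reach is not made up. A row lasts 1/10 s, in which the tool goes at most 50 mm and 8.59 degrees, less where a joint would pass 70% of its speed; a pose out of reach is approached as far as the arm can. A call with a gripper value outside its range is refused whole. The fingers move at their own pace and stop on an object; "squeeze" is the grip in N (left out, the last holds). Time passes only in rows, so rows that do not move let the fingers close. It gives the time, the measured TCP pose, the force and the opening at its end, in the units of the state.
- readout.get_state(): the state, without advancing time (a new reading comes with each control period).
- imaging.get_image(name): name is "side" or "top" or "wrist"; returns the picture (400x640x3 uint8, blue, green, red); there is no depth.
- imaging.get_calibration(name): a dict with "fx", "fy", "cx", "cy" (pixels), "world_from_camera" (4x4, takes a point from camera to world coordinates); the wrist camera has in their place "T_tool_cam" (4x4, takes a point from camera to tool coordinates, whose origin is the TCP and whose axes are the flange's). Camera axes: x right, y down, z forward; pixel columns grow to the right and rows downward; lengths in mm; the calibration is good to about 2 mm. A picture is of the moment at which its call begins: read the wrist's pose just before it. get_calibration takes no time and is no camera call.
- job.sign_off(): hands the job in, once; it reports no verdict.
Trained networks look in the newest picture that a camera, given by its name, has taken for a name from the list of things; names that differ only in an ending like _2 or _b are one class to them, and where a whole thing is asked for, a point or a joint stands for the part that bears it (a point fixed in the world has none). Each returns a list of dicts, best first, with "confidence" (0 to 1); they miss things now and then, are a little off and sometimes report something else, mostly with a low value. They report only what shows in the picture. A call takes as long as a camera call. They do not tell look-alikes from the thing itself.
- spotter.recognise(name, camera): "centre" ([column, row] in pixels, amid what is visible of it).
The state is a dict: "t": time; "joints": joint angles; "dq": joint speeds; "joint_efforts": joint torques, N m; "ee_pos": TCP position; "tcp_rot": TCP orientation; "contact_force": force on the tool from outside, world axes, zero at the start; "ft_torque": the same for the moment, N m; "finger_gap": finger opening in mm.
Only numpy, scipy, OpenCV 4.12 (cv2) and the standard library are available. Lean on these libraries where they do the work, as an engineer would, in place of code of your own. Each camera call takes 0.05 s, during which the arm holds its last target.

## Working session

There is one attempt and no reset: what is moved stays moved. The work goes in short steps, Python scripts to look and compute and a tool call to move; the robot and the scene stay as the last step left them, time stands still between calls to the robot, and variables do not carry over. Pictures are saved under pics/ and viewed, and the job is handed in when it is done.

Besides the shell and the picture viewer there is one more tool, called after "Call:" as a command line: name --argument value ..., lists and objects as JSON in quotes. apply_moves: Moves the arm, as the interface text tells. Its arguments: {"type":"object","properties":{"plan":{"type":"array"},"squeeze":{"type":"number"}},"required":["plan"]}

```bash
mkdir -p pics; ls
cat > h.py <<'E'
import numpy as np, cv2
from plant import readout, imaging, job, spotter
def ray(cal,uv,T=None):
    T=np.array(cal["world_from_camera"]) if T is None else T
    d=np.array([(uv[0]-cal["cx"])/cal["fx"],(uv[1]-cal["cy"])/cal["fy"],1.])
    return T[:3,3],T[:3,:3]@d
def atz(cal,uv,z,T=None):
    o,d=ray(cal,uv,T); return o+d*(z-o[2])/d[2]
def tri(rays):
    A=np.zeros((3,3));b=np.zeros(3)
    for o,d in rays:
        d=d/np.linalg.norm(d);P=np.eye(3)-np.outer(d,d);A+=P;b+=P@o
    p=np.linalg.solve(A,b)
    return p,[float(np.linalg.norm(np.cross(p-o,d/np.linalg.norm(d)))) for o,d in rays]
def proj(cal,p,T=None):
    T=np.array(cal["world_from_camera"]) if T is None else T
    c=np.linalg.inv(T)@np.r_[p,1]; return [cal["fx"]*c[0]/c[2]+cal["cx"],cal["fy"]*c[1]/c[2]+cal["cy"]]
def wristT(st,cal):
    from scipy.spatial.transform import Rotation as R
    M=np.eye(4);M[:3,:3]=R.from_quat(st["tcp_rot"]).as_matrix();M[:3,3]=st["ee_pos"]
    return M@np.array(cal["T_tool_cam"])
E
python3 - <<'E'
from h import *
np.set_printoptions(precision=2,suppress=True)
st=readout.get_state();print({k:np.round(v,3) for k,v in st.items()})
for n in["side","top","wrist"]:
    im=imaging.get_image(n);cv2.imwrite(f"pics/{n}0.png",im)
    c=imaging.get_calibration(n);print(n,{k:np.round(v,2).tolist() for k,v in c.items()})
    for o in["sleeve_mid","driver_mid","face"]:
        print(n,o,[(np.round(d["centre"],1).tolist(),round(d["confidence"],2)) for d in spotter.recognise(o,n)])
print(readout.get_state()["t"])
E
```

```text
pics
{'t': np.float64(0.0), 'joints': array([ 0.9 ,  0.16,  1.6 ,  0.  ,  1.39, -0.21]), 'dq': array([ 0., -0.,  0.,  0., -0., -0.]), 'joint_efforts': array([  0.  , -39.6 , -33.14,  -0.  ,   0.01,  -0.  ]), 'ee_pos': array([256.8 , 513.7 , 191.99]), 'tcp_rot': array([ 0.23,  0.97, -0.  , -0.  ]), 'contact_force': array([-0.58, -0.  , -1.17]), 'ft_torque': array([-0.  ,  0.06, -0.03]), 'finger_gap': np.float64(85.101)}
side {'fx': 417.39, 'fy': 417.39, 'cx': 321.77, 'cy': 195.15, 'world_from_camera': [[-0.98, -0.13, 0.15, 408.1], [-0.2, 0.69, -0.69, 615.82], [-0.01, -0.71, -0.71, 704.95], [0.0, 0.0, 0.0, 1.0]]}
side sleeve_mid [([399.5, 203.2], 0.91), ([359.0, 201.1], 0.81), ([334.4, 170.0], 0.81), ([389.9, 234.7], 0.66)]
side driver_mid [([371.5, 165.5], 0.91)]
side face [([311.6, 147.0], 0.82)]
top {'fx': 369.1, 'fy': 369.1, 'cx': 313.38, 'cy': 196.23, 'world_from_camera': [[0.05, -0.97, 0.22, 365.17], [-1.0, -0.05, 0.01, -14.85], [-0.0, -0.22, -0.98, 819.9], [0.0, 0.0, 0.0, 1.0]]}
top sleeve_mid [([267.0, 263.9], 0.72), ([310.2, 273.9], 0.7), ([357.7, 197.2], 0.68), ([310.8, 231.1], 0.53)]
top driver_mid [([381.6, 240.9], 0.82)]
top face [([409.9, 166.2], 0.73)]
wrist {'fx': 313.21, 'fy': 313.21, 'cx': 318.43, 'cy': 201.9, 'T_tool_cam': [[-0.0, -0.96, -0.28, 69.99], [1.0, -0.0, -0.0, 1.41], [0.0, -0.28, 0.96, -181.87], [0.0, 0.0, 0.0, 1.0]]}
wrist sleeve_mid []
wrist driver_mid []
wrist face []
0.6
```

View pics/side0.png

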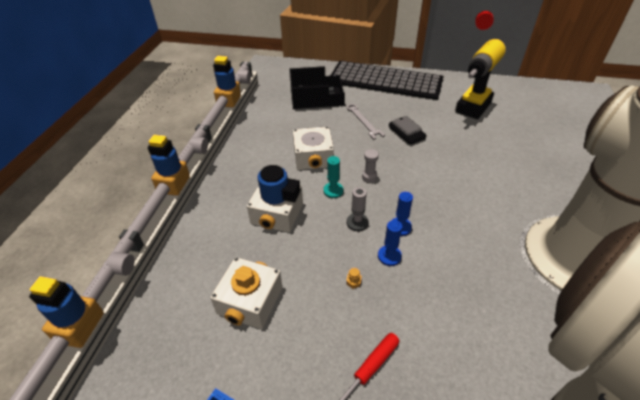

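View pics/top0.png

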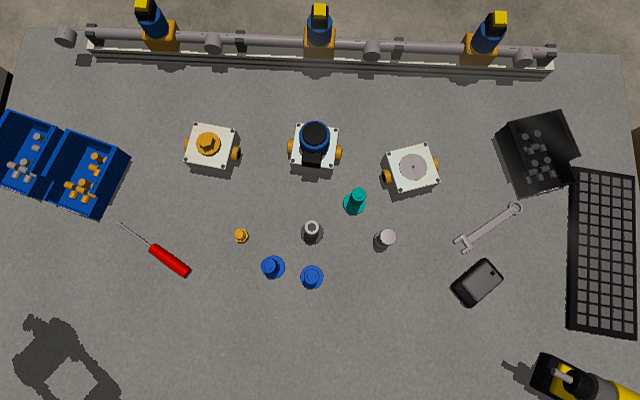

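Run:
```python
import cv2
s=cv2.imread("pics/side0.png");t=cv2.imread("pics/top0.png")
cv2.imwrite("pics/sidec.png",cv2.resize(s[100:270,270:450],None,fx=3.5,fy=3.5,interpolation=cv2.INTER_CUBIC)[:600])
cv2.imwrite("pics/topc.png",cv2.resize(t[110:310,220:450],None,fx=3,fy=3,interpolation=cv2.INTER_CUBIC))
```

```text
(no output)
```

View pics/sidec.png

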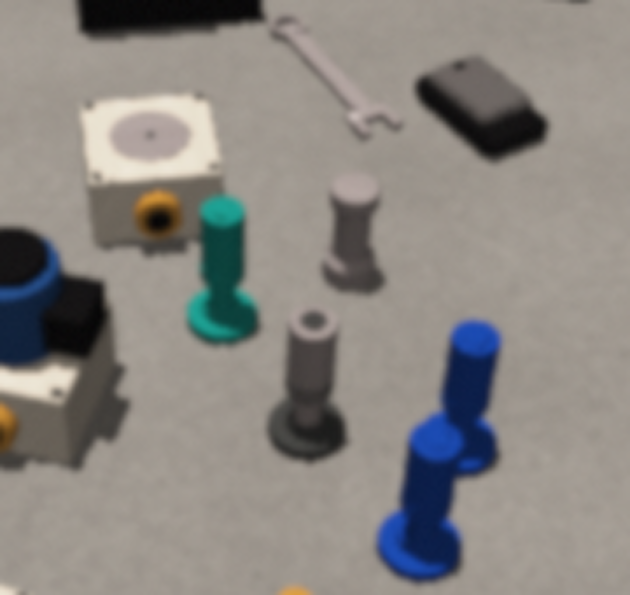

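View pics/topc.png

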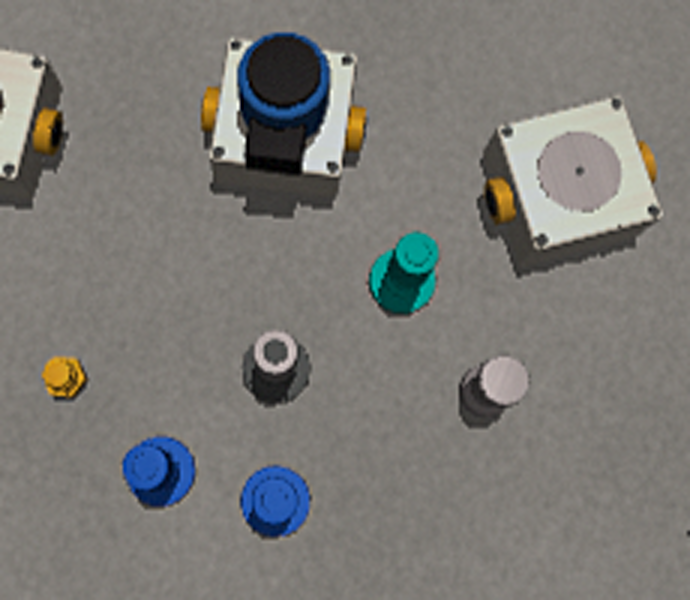

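The markers in the side view:
- Steel one (359,209): dark steel foot, collar and sleeve. This fits the marker.
- Teal (334,176) and blue (404,213), (390,243): look-alikes to leave alone.
- Waisted grey drift (371,165), with no wide foot: the bush driver.

The bare body with the round spot and dot is at side (313,139) and top (413,167). The other two blocks carry the motor and the plug.

Run:
```python
from h import *
np.set_printoptions(precision=1,suppress=True)
S=imaging.get_calibration("side");T=imaging.get_calibration("top")
for n,a,b,z in [("mtop",(359.4,191.4),(312,227),100),("dot",(312.9,138.6),(413,167),60),("teal",(333.3,160.5),(359.3,193.5),100),
  ("blue1",(405.5,197),(311.7,276.5),100),("blue2",(394.5,226),(270,264.5),100),("driver",(371,154),(388,236.5),80)]:
    p,r=tri([ray(S,a),ray(T,b)]);print(n,p,np.array(r),"side@z",atz(S,a,z),"top@z",atz(T,b,z))
# face corners in top view
c=[(507,131),(616,103),(655,211),(541,241)]
for u in c: print("corner",atz(T,(u[0]/3+220,u[1]/3+110),60))
print("mfoot top",atz(T,(276/3+220,372/3+110),10),"side",atz(S,(307/3.5+270,425/3.5+100),10))
```

```text
mtop [463.5  -6.2  96.8] [0.3 0.3] side@z [462.9  -2.8 100. ] top@z [463.3  -6.2 100. ]
dot [ 609.7 -216.6   56.5] [0.3 0.3] side@z [ 608.3 -211.9   60. ] top@z [ 608.9 -215.7   60. ]
teal [536.  -98.   93.5] [0.9 0.9] side@z [533.7 -90.2 100. ] top@z [535.4 -97.3 100. ]
blue1 [368.4 -10.4  93.6] [0.2 0.2] side@z [368.6  -3.9 100. ] top@z [368.5 -10.5 100. ]
blue2 [385.7  71.6  92.5] [1.5 1.5] side@z [384.5  78.4 100. ] top@z [387.   70.6 100. ]
driver [ 455.4 -160.3   73.9] [0.1 0.1] side@z [ 455.1 -152.8   80. ] top@z [ 454.5 -159.1   80. ]
corner [ 636.5 -164.1   60. ]
corner [ 661.8 -242.9   60. ]
corner [ 582.  -269.2   60. ]
corner [ 556.  -188.5   60. ]
mfoot top [460.1  -5.9  10. ] side [461.8   0.2  10. ]
```

Call:
apply_moves --plan '[18,-44,8,0,1,18,-44,8,0,1,18,-44,8,0,1,18,-44,8,0,1,18,-44,8,0,1,18,-44,8,0,1,18,-44,0,0,1,18,-44,0,0,1]'

```text
t: 1.4
ee_pos: [401.9, 153.4, 242.7]
tcp_rot: [0.224, 0.975, 0.0, 0.002]
contact_force: [0.8, 0.8, 0.3]
finger_gap: 85.3
```

Call:
apply_moves --plan '[18,-44,0,0,1,18,-44,0,0,1,18,-44,0,0,1,9,-22,0,0,1,0,0,0,0,1,0,0,0,0,1]'

```text
t: 2.0
ee_pos: [467.8, -12.9, 244.3]
tcp_rot: [0.228, 0.974, 0.0, 0.005]
contact_force: [-0.8, 0.6, -0.5]
finger_gap: 85.0
```

```bash
cat > look.py <<'E'
import sys
from h import *
np.set_printoptions(precision=1,suppress=True)
n=sys.argv[1]
st=readout.get_state();im=imaging.get_image("wrist");cv2.imwrite(f"pics/{n}.png",im)
C=imaging.get_calibration("wrist");T=wristT(st,C)
np.savez(f"pics/{n}.npz",T=T)
print(np.array(st["ee_pos"]),np.array(st["joints"]),st["t"])
for nm,p in [("mtop",(463,-6,98)),("dot",(609,-216,60))]: print(nm,np.array(proj(C,np.array(p),T)))
E
python3 look.py w1; python3 -c "
from h import *
print(spotter.recognise('sleeve_mid','wrist'))"
```

```text
[467.8 -12.9 244.3] [-0.3 -0.2  1.8  0.   1.5 -1.4] 2.0
mtop [320.7 171.5]
dot [231.1 326.4]
[{'centre': [318.3, 167.8], 'confidence': 0.91}, {'centre': [356.4, 64.0], 'confidence': 0.84}, {'centre': [278.8, 253.2], 'confidence': 0.74}, {'centre': [279.2, 89.0], 'confidence': 0.7}]
```

View pics/w1.png

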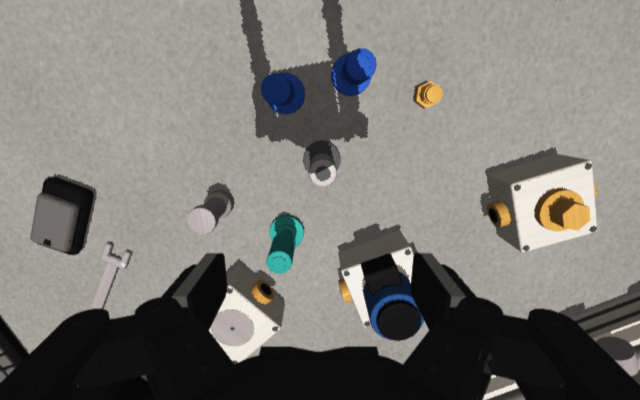

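Run:
```python
from h import *
im=cv2.imread("pics/w1.png")
a=cv2.resize(im[130:200,280:370],None,fx=5,fy=5,interpolation=cv2.INTER_CUBIC)
b=cv2.resize(im[295:365,190:280],None,fx=5,fy=5,interpolation=cv2.INTER_CUBIC)
cv2.imwrite("pics/w1c.png",np.vstack([a,b])[:, :] if 0 else cv2.resize(np.hstack([a,b]),None,fx=.88,fy=.88))
```

```text
(no output)
```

View pics/w1c.png

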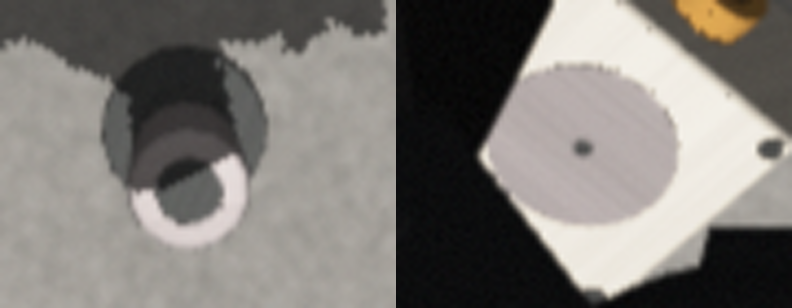

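Run:
```python
from h import *
np.set_printoptions(precision=1,suppress=True)
S=imaging.get_calibration("side");T=imaging.get_calibration("top");W=imaging.get_calibration("wrist");M=np.load("pics/w1.npz")["T"]
for n,a,b,c,z in [("mtop",(359.4,191.4),(312,227),(323.2,173.2),100),("dot",(312.9,138.6),(413,167),(232.5,328.6),60)]:
    print(n,*tri([ray(S,a),ray(T,b),ray(W,c,M)]),"W-T",tri([ray(T,b),ray(W,c,M)]),"S-W",tri([ray(S,a),ray(W,c,M)]),"W@z",atz(W,c,z,M))
print("foot",atz(W,(321.9,159.1),10,M))
```

```text
mtop [464.2  -5.3  97.8] [1.079318044351661, 1.080953365818955, 1.8550949382713553] W-T (array([465.4,  -5.4,  93.9]), [1.4053388863136047, 1.4053388863136747]) S-W (array([464.3,  -4.2,  99. ]), [1.3102868827312701, 1.3102868827312235]) W@z [465.4  -4.3 100. ]
dot [ 610.3 -215.6   59. ] [1.9982183691091577, 1.1065382775962014, 2.8033190591860104] W-T (array([ 608.6, -213.5,   65.2]), [1.5400617585545044, 1.5400617585544407]) S-W (array([ 610.5, -214.5,   59.9]), [2.3553742516594482, 2.3553742516594447]) W@z [ 613.  -216.1   60. ]
foot [464.5  -4.   10. ]
```

Call:
apply_moves --plan '[-3.3,8,-20,0,1,0,0,-30,0,1,0,0,-30,0,1,0,0,-20,0,1,0,0,0,0,1]'

```text
t: 2.6
ee_pos: [463.3, 3.3, 143.3]
tcp_rot: [0.222, 0.975, 0.001, 0.007]
contact_force: [0.1, -0.2, -0.5]
finger_gap: 85.5
```

```bash
python3 look.py w2
```

```text
[463.3   3.3 143.3] [-0.3 -0.1  2.   0.   1.3 -1.4] 2.6
mtop [305.3 211.2]
dot [192.9 395.3]
```

View pics/w2.png

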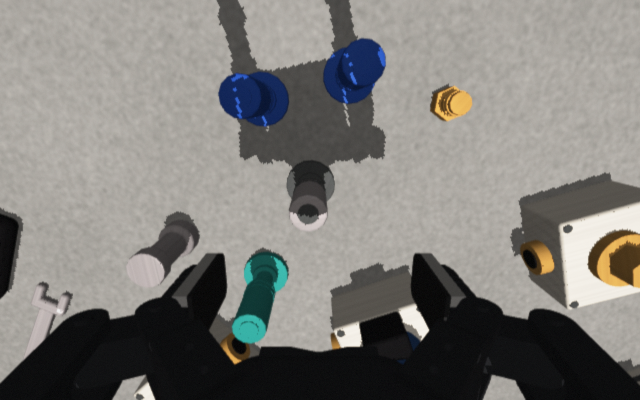

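Run:
```python
from h import *
from scipy.spatial.transform import Rotation as R
np.set_printoptions(precision=2,suppress=True)
W=imaging.get_calibration("wrist");M1=np.load("pics/w1.npz")["T"];M2=np.load("pics/w2.npz")["T"]
im=cv2.imread("pics/w2.png")
cv2.imwrite("pics/w2c.png",cv2.resize(im[150:245,270:350],None,fx=6,fy=6,interpolation=cv2.INTER_CUBIC))
print(atz(W,(308,217),100,M2),tri([ray(W,(308,217),M2),ray(W,(323.2,173.2),M1)]))
st=readout.get_state();print(st["ee_pos"],st["dq"],R.from_quat(st["tcp_rot"]).as_matrix())
```

```text
[467.48  -5.87 100.  ] (array([462.51,  -3.03, 115.92]), [0.08749258333240346, 0.08749258333251216])
[464.34   3.03 144.85] [-0.01 -0.02 -0.05 -0.    0.01 -0.  ] [[-0.9   0.43  0.02]
 [ 0.43  0.9  -0.  ]
 [-0.02  0.01 -1.  ]]
```

View pics/w2c.png

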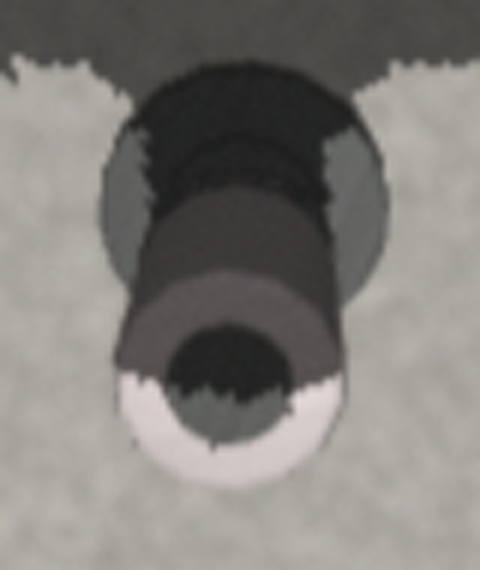

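Run:
```python
from h import *
np.set_printoptions(precision=2,suppress=True)
W=imaging.get_calibration("wrist");M1=np.load("pics/w1.npz")["T"];M2=np.load("pics/w2.npz")["T"]
print(atz(W,(308.5,213.3),100,M2),tri([ray(W,(308.5,213.3),M2),ray(W,(323.2,173.2),M1)]),"foot",atz(W,(245/6+270,202/6+150),10,M2))
print(readout.get_state()["ee_pos"])
```

```text
[464.98  -4.21 100.  ] (array([465.82,  -4.54,  97.53]), [0.1401666622238297, 0.14016666222379098]) foot [463.87  -3.53  10.  ]
[464.34   3.03 144.85]
```

Call:
apply_moves --plan '[0,0,0,0,1]'

```text
t: 2.75
ee_pos: [465.0, 3.6, 146.2]
tcp_rot: [0.222, 0.975, 0.001, 0.009]
contact_force: [-1.2, -0.3, 1.1]
finger_gap: 85.3
```

Call:
apply_moves --plan '[0,-8,0,0,1,0,0,-25,0,1,0,0,0,0,1]'

```text
t: 3.05
ee_pos: [468.2, -5.7, 125.5]
tcp_rot: [0.221, 0.975, 0.001, 0.014]
contact_force: [-0.3, -0.1, -0.1]
finger_gap: 85.4
```

Call:
apply_moves --plan '[-3.5,1,-37,0,1,0,0,-35,0,1,0,0,0,0,1]'

```text
t: 3.35
ee_pos: [469.9, -7.1, 58.6]
tcp_rot: [0.221, 0.975, 0.0, 0.019]
contact_force: [0.1, -0.3, 0.8]
finger_gap: 85.3
```

Call:
apply_moves --plan '[-5,2.5,-7,0,1,0,0,0,0,1]'

```text
t: 3.55
ee_pos: [467.0, -5.4, 54.9]
tcp_rot: [0.221, 0.975, 0.0, 0.022]
contact_force: [-0.1, 0.2, 0.7]
finger_gap: 85.3
```

```bash
python3 - <<'E'
from h import *
from scipy.spatial.transform import Rotation as R
np.set_printoptions(precision=3,suppress=True)
st=readout.get_state();print(st["ee_pos"],st["joints"],R.from_quat(st["tcp_rot"]).as_matrix()[:,2])
cv2.imwrite("pics/s3.png",cv2.resize(imaging.get_image("side")[100:270,270:450],None,fx=3.5,fy=3.5,interpolation=cv2.INTER_CUBIC))
E
python3 look.py w3
```

```text
[467.029  -5.437  54.896] [-0.273  0.001  2.058  0.003  1.04  -1.399] [ 0.042 -0.009 -0.999]
[468.7  -6.   56.2] [-0.3 -0.   2.1  0.   1.  -1.4] 3.6
mtop [311.6 253.6]
dot [161.2 472.8]
```

View pics/s3.png

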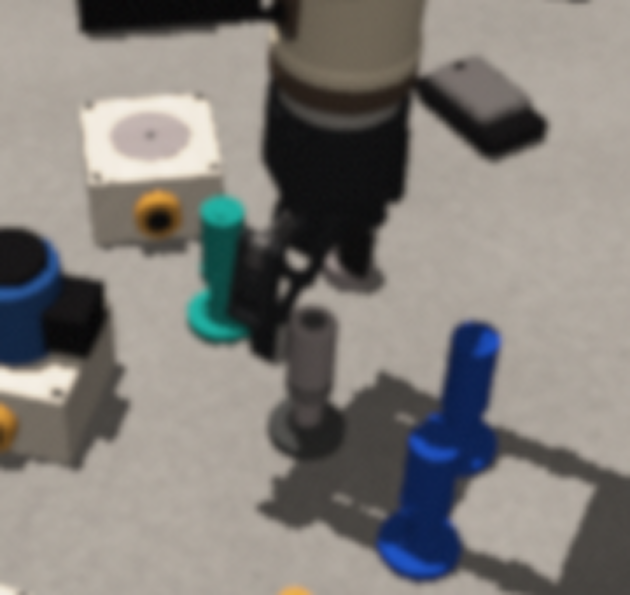

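View pics/w3.png

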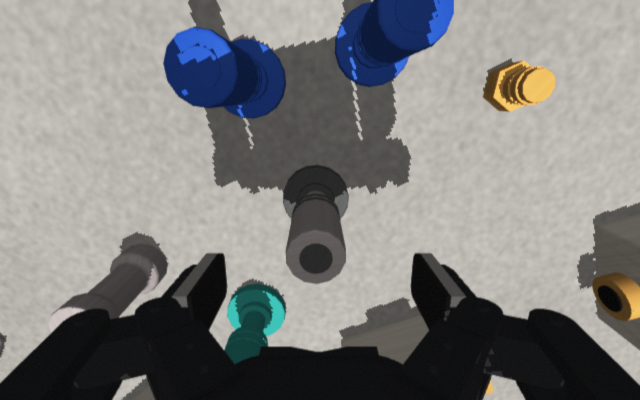

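Run:
```python
from h import *
np.set_printoptions(precision=1,suppress=True)
from scipy.spatial.transform import Rotation as R
S=imaging.get_calibration("side");W=imaging.get_calibration("wrist")
st=readout.get_state();Rm=R.from_quat(st["tcp_rot"]).as_matrix();p=np.array(st["ee_pos"])
Ti=np.linalg.inv(np.array(W["T_tool_cam"]))
for n,t in [("tcp",(0,0,0)),("f+",(0,45,-13)),("f-",(0,-45,-13)),("grasp",(0,0,-19)),("body",(0,0,-73)),("wr",(0,0,-200))]:
    w=p+Rm@np.array(t);q=proj(S,w);c=Ti@np.r_[t,1]
    print(n,w,"sidecrop",[(q[0]-270)*3.5,(q[1]-100)*3.5],"wrist",[W["fx"]*c[0]/c[2]+W["cx"],W["fy"]*c[1]/c[2]+W["cy"]])
im=imaging.get_image("side");cv2.imwrite("pics/s4.png",im);cv2.imwrite("pics/t4.png",imaging.get_image("top"))
```

```text
tcp [469.1  -6.1  56.4] sidecrop [np.float64(300.1262430825702), np.float64(365.6988854025483)] wrist [np.float64(316.3646489704189), np.float64(228.75749936230952)]
f+ [487.9  34.7  69.8] sidecrop [np.float64(259.70767490701144), np.float64(394.6004960935161)] wrist [np.float64(393.8302304018732), np.float64(236.7682700555899)]
f- [449.1 -46.5  68.9] sidecrop [np.float64(341.9218503110436), np.float64(310.2195508007123)] wrist [np.float64(238.6238149892304), np.float64(236.89875404413698)]
grasp [468.2  -5.9  75.4] sidecrop [np.float64(302.8721208935486), np.float64(344.40148382876794)] wrist [np.float64(316.13930330086214), np.float64(240.94777366359034)]
body [465.7  -5.3 129.3] sidecrop [np.float64(311.1611255025512), np.float64(280.11083728250014)] wrist [np.float64(315.13660514610143), np.float64(295.1896216297065)]
wr [459.8  -4.  256.1] sidecrop [np.float64(334.02317019816815), np.float64(102.78971078022336)] wrist [np.float64(106.22483810405717), np.float64(11596.457358510837)]
```

View pics/t4.png

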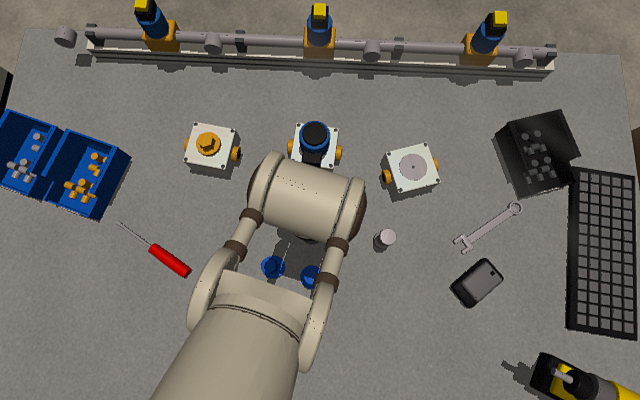

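View pics/s4.png

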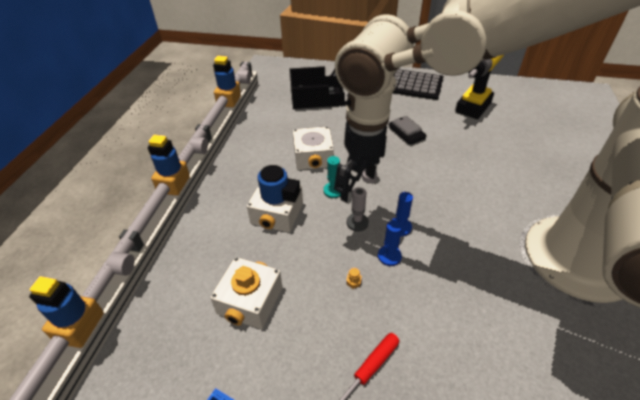

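Run:
```python
from h import *
s=cv2.imread("pics/s4.png");w=cv2.imread("pics/w3.png")
g=lambda i:np.uint8(255*(i/255.)**0.5)
cv2.imwrite("pics/s4c.png",g(cv2.resize(s[140:240,315:415],None,fx=6,fy=6,interpolation=cv2.INTER_CUBIC)))
cv2.imwrite("pics/w3c.png",g(cv2.resize(w[200:400,120:520],None,fx=2,fy=2,interpolation=cv2.INTER_CUBIC)))
```

```text
(no output)
```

View pics/s4c.png

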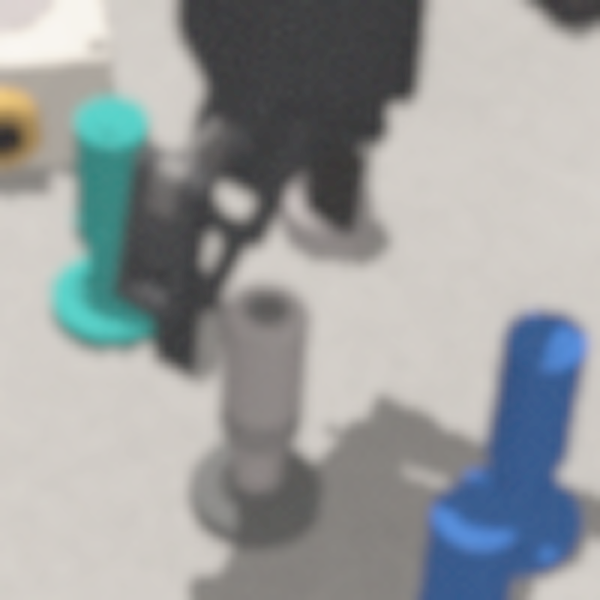

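View pics/w3c.png

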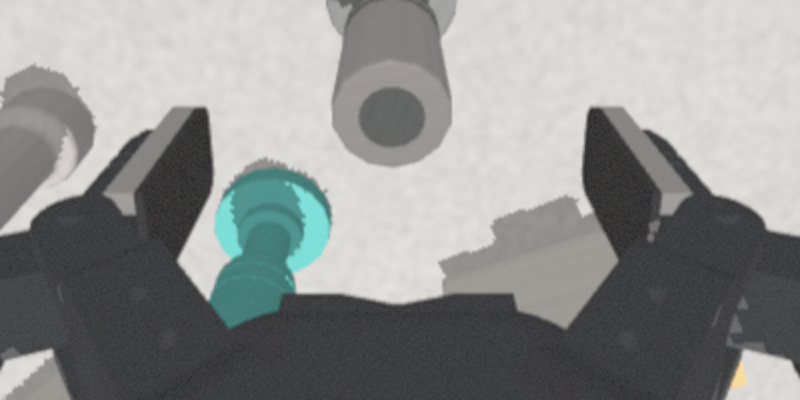

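The calibrated wrist and side pictures agree that the open fingertips sit about 40 mm higher than the stated TCP: the pad tips are at depth ~139 and the sleeve top at ~159. The sideways alignment is good, so I'll go lower in small checked steps.

Call:
apply_moves --plan '[-4,1,-24,0,1,0,0,0,0,1]'

```text
t: 3.95
ee_pos: [466.6, -5.4, 33.6]
tcp_rot: [0.221, 0.975, -0.0, 0.025]
contact_force: [0.1, 0.9, -0.4]
finger_gap: 85.3
```

```bash
python3 - <<'E'
from h import *
g=lambda i:np.uint8(255*(i/255.)**0.5)
s=imaging.get_image("side")
cv2.imwrite("pics/s5.png",g(cv2.resize(s[140:240,315:415],None,fx=5,fy=5,interpolation=cv2.INTER_CUBIC)))
E
python3 look.py w5
```

```text
[469.   -6.1  35.8] [-0.3  0.   2.1  0.   1.  -1.4] 4.0
mtop [311.2 277. ]
dot [149.9 500.3]
```

View pics/s5.png

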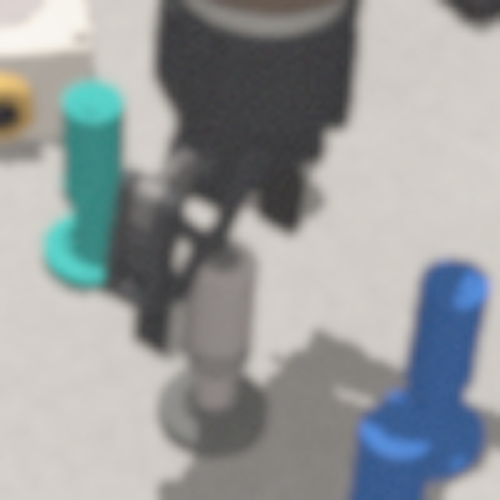

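View pics/w5.png

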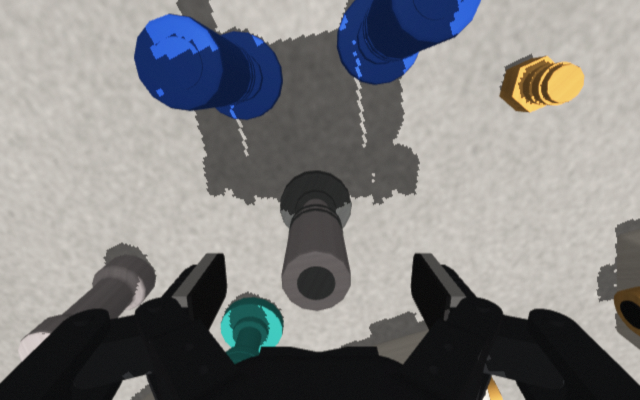

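Call:
apply_moves --plan '[-4,1,-17,0,1,0,0,0,0,1]'

```text
t: 4.25
ee_pos: [468.5, -6.0, 22.2]
tcp_rot: [0.221, 0.975, -0.0, 0.031]
contact_force: [-0.5, 0.3, 0.2]
finger_gap: 85.6
```

```bash
python3 look.py w6
```

```text
[468.5  -6.   22.2] [-0.3  0.   2.1  0.   0.9 -1.4] 4.25
mtop [311.6 298.7]
dot [142.  521.4]
```

View pics/w6.png

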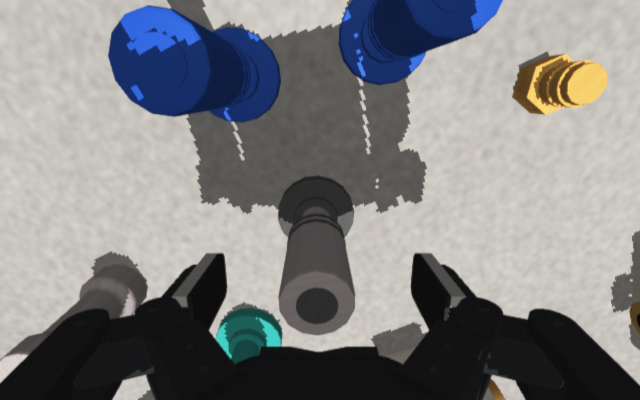

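Call:
apply_moves --plan '[-3,1,-13,0,1]'

```text
t: 4.4
ee_pos: [470.9, -6.6, 13.6]
tcp_rot: [0.221, 0.975, -0.001, 0.036]
contact_force: [0.9, -0.5, 0.2]
finger_gap: 85.2
```

Call:
apply_moves --plan '[0,0,0,0,-0.1,0,0,0,0,-0.1]' --squeeze 40

```text
t: 4.6
ee_pos: [470.1, -6.3, 12.9]
tcp_rot: [0.221, 0.975, -0.001, 0.036]
contact_force: [-0.1, 0.0, -0.1]
finger_gap: 59.0
```

```bash
python3 look.py w7
```

```text
[470.1  -6.3  12.9] [-0.3  0.1  2.1  0.   0.9 -1.4] 4.6
mtop [310.4 313.2]
dot [135.6 534.3]
```

View pics/w7.png

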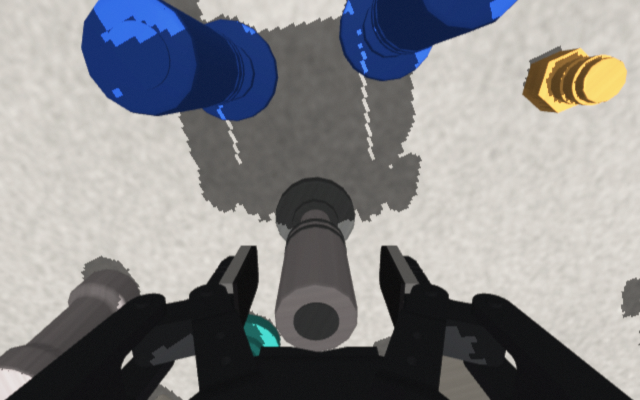

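Call:
apply_moves --plan '[0,0,0,0,-0.6,0,0,0,0,-0.6,0,0,0,0,-0.6,0,0,0,0,-0.6]' --squeeze 40

```text
t: 5.05
ee_pos: [469.9, -6.4, 13.3]
tcp_rot: [0.221, 0.975, -0.001, 0.035]
contact_force: [-0.9, 0.4, 1.0]
finger_gap: 29.1
```

```bash
python3 look.py w8
```

```text
[469.9  -6.4  13.3] [-0.3  0.1  2.1  0.   0.9 -1.4] 5.05
mtop [310.9 312.6]
dot [136.1 533.6]
```

View pics/w8.png

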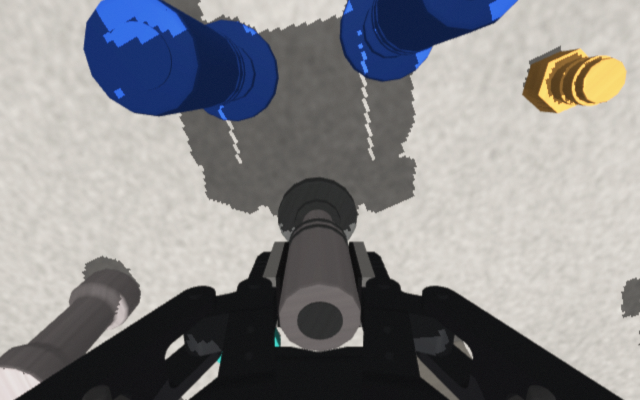

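Call:
apply_moves --plan '[0,0,10,0,-1,0,0,20,0,-1,0,0,30,0,-1,0,0,30,0,-1]' --squeeze 45

```text
t: 5.5
ee_pos: [462.4, -4.1, 100.2]
tcp_rot: [0.221, 0.975, -0.0, 0.027]
contact_force: [0.7, -0.5, -3.2]
finger_gap: 28.9
```

```bash
python3 look.py w9
python3 - <<'E'
from h import *
g=lambda i:np.uint8(255*(i/255.)**0.6)
s=imaging.get_image("side")
cv2.imwrite("pics/s9.png",g(cv2.resize(s[90:240,270:420],None,fx=4,fy=4,interpolation=cv2.INTER_CUBIC)))
print(readout.get_state()["contact_force"])
E
```

```text
[462.4  -4.1 100.2] [-0.3 -0.1  2.   0.   1.1 -1.4] 5.5
mtop [314.1 229.4]
dot [185.  423.7]
[ 1.02980968 -0.60281325 -4.04244857]
```

View pics/s9.png

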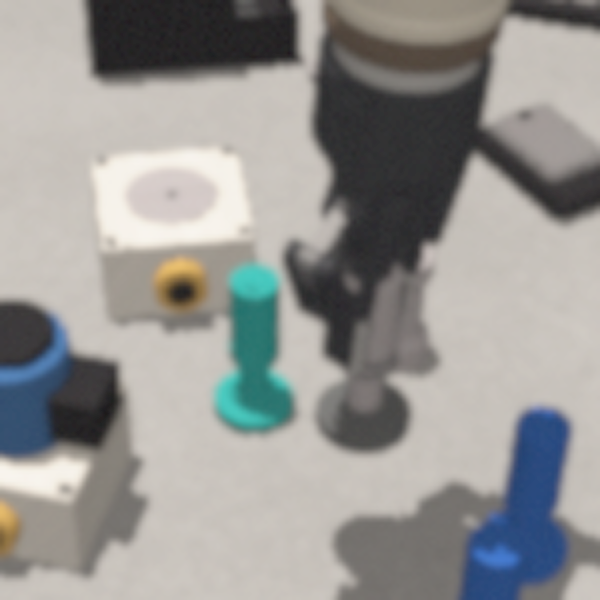

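View pics/w9.png

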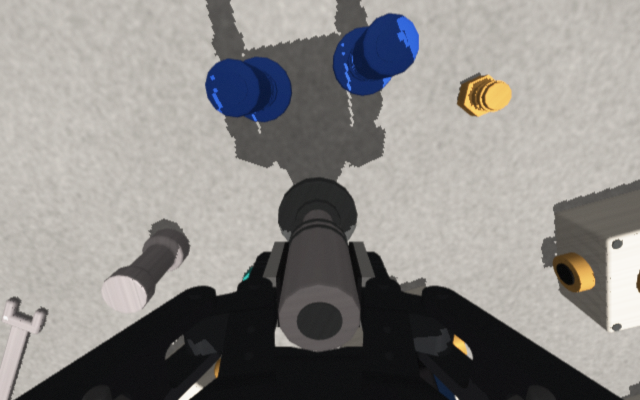

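Call:
apply_moves --plan '[0,0,25,0,-1,0,0,25,0,-1,18,-26,0,0,-1,18,-26,0,0,-1,18,-26,0,0,-1,18,-26,0,0,-1,18,-26,0,0,-1,18,-26,0,0,-1]'

```text
t: 6.4
ee_pos: [569.4, -160.5, 142.3]
tcp_rot: [0.219, 0.976, 0.002, 0.024]
contact_force: [1.2, -0.5, -4.5]
finger_gap: 28.5
```

Call:
apply_moves --plan '[0,0,0,0,-1]'

```text
t: 6.5
ee_pos: [570.1, -163.4, 140.1]
tcp_rot: [0.22, 0.975, 0.002, 0.023]
contact_force: [-0.9, 0.8, -3.1]
finger_gap: 28.9
```

Call:
apply_moves --plan '[16,-18,2,0,-1,16,-18,2,0,-1,14,-15,1,0,-1,0,0,0,0,-1]'

```text
t: 6.9
ee_pos: [612.5, -212.8, 135.1]
tcp_rot: [0.22, 0.975, 0.005, 0.016]
contact_force: [-0.3, -1.0, -3.3]
finger_gap: 29.2
```

```bash
cat > look2.py <<'E'
import sys
from h import *
n=sys.argv[1]
g=lambda i:np.uint8(255*(i/255.)**0.6)
s=imaging.get_image("side");t=imaging.get_image("top")
cv2.imwrite(f"pics/{n}_s.png",s);cv2.imwrite(f"pics/{n}_t.png",t)
cv2.imwrite(f"pics/{n}_sc.png",g(cv2.resize(s[70:190,250:370],None,fx=5,fy=5,interpolation=cv2.INTER_CUBIC)))
cv2.imwrite(f"pics/{n}_tc.png",g(cv2.resize(t[100:220,350:470],None,fx=4,fy=4,interpolation=cv2.INTER_CUBIC)))
st=readout.get_state();print(np.round(st["ee_pos"],1),np.round(st["tcp_rot"],3),np.round(st["contact_force"],1))
E
python3 look2.py a; python3 look.py w10
```

```text
[ 610.9 -210.7  134.7] [0.22  0.975 0.005 0.015] [ 0.1  0.3 -4.6]
[ 610.9 -210.7  134.7] [-0.5  0.4  1.5  0.   1.3 -1.7] 7.0
mtop [ 546.4 -192.2]
dot [308.8 195.5]
```

View pics/a_sc.png

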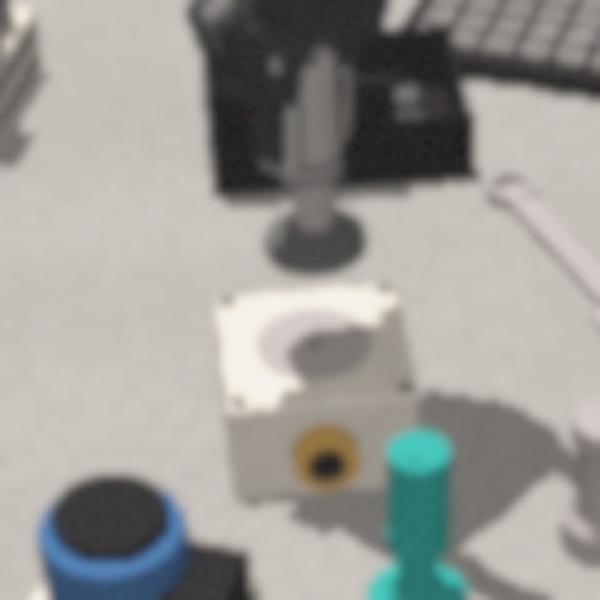

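View pics/w10.png

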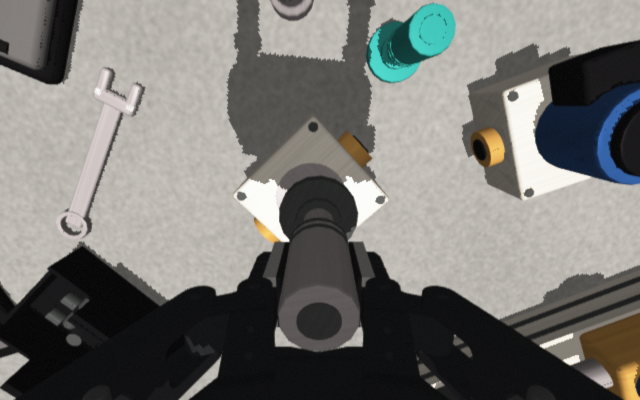

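Run:
```python
from h import *
np.set_printoptions(precision=1,suppress=True)
W=imaging.get_calibration("wrist");M=np.load("pics/w10.npz")["T"]
im=cv2.imread("pics/w10.png")
cv2.imwrite("pics/w10c.png",cv2.resize(im[110:250,220:400],None,fx=4,fy=4,interpolation=cv2.INTER_CUBIC))
a,b=atz(W,(241,197),60,M),atz(W,(380,200),60,M);print(a,b,(a+b)/2, atz(W,(313,127),60,M))
# marker foot centre in tool frame relative: pixel (318,208) foot top
st=readout.get_state();print(st["ee_pos"])
for z in (80,72): print("foot@",z,atz(W,(318,208),z,M))
```

```text
[ 585.3 -268.2   60. ] [ 639. -163.   60.] [ 612.2 -215.6   60. ] [ 559.6 -188.2   60. ]
[ 611.  -210.4  135.2]
foot@ 80 [ 616.2 -211.2   80. ]
foot@ 72 [ 618.7 -212.2   72. ]
```

View pics/w10c.png

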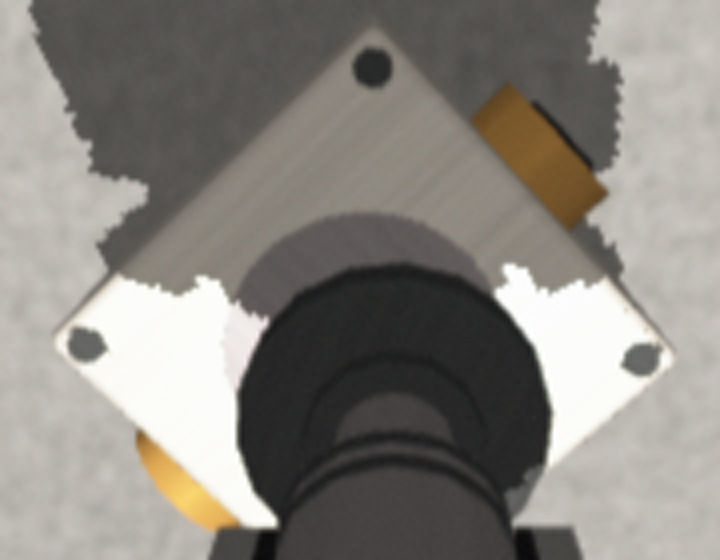

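Call:
apply_moves --plan '[3,-5,-15,0,-1,0,0,-20,0,-1,0,0,0,0,-1]'

```text
t: 7.35
ee_pos: [612.6, -213.4, 97.0]
tcp_rot: [0.219, 0.976, 0.006, 0.014]
contact_force: [-1.0, 0.1, -4.6]
finger_gap: 29.1
```

Call:
apply_moves --plan '[4,-3.5,-10,0,-1,0,0,0,0,-1]'

```text
t: 7.55
ee_pos: [616.3, -216.5, 85.6]
tcp_rot: [0.219, 0.976, 0.006, 0.013]
contact_force: [-0.2, -0.2, -4.2]
finger_gap: 29.0
```

```bash
python3 look2.py b; python3 look.py w11
python3 - <<'E'
from h import *
im=cv2.imread("pics/w11.png")
cv2.imwrite("pics/w11c.png",cv2.resize(im[90:270,210:430],None,fx=3.3,fy=3.3,interpolation=cv2.INTER_CUBIC))
E
```

```text
[ 617.6 -217.    88. ] [0.219 0.976 0.005 0.015] [ 0.7 -0.6 -4.1]
[ 617.6 -217.    88. ] [-0.5  0.4  1.5  0.   1.2 -1.7] 7.65
mtop [ 650.2 -335.2]
dot [311.9 202.3]
```

View pics/w11c.png

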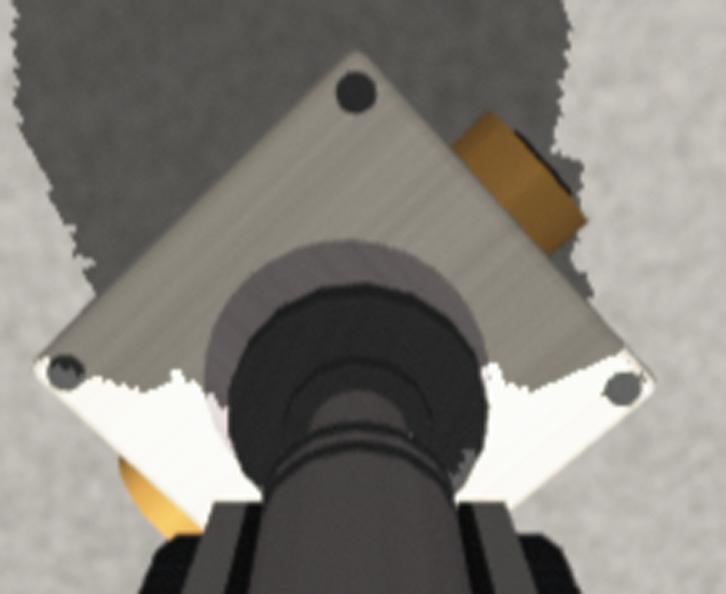

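View pics/b_sc.png

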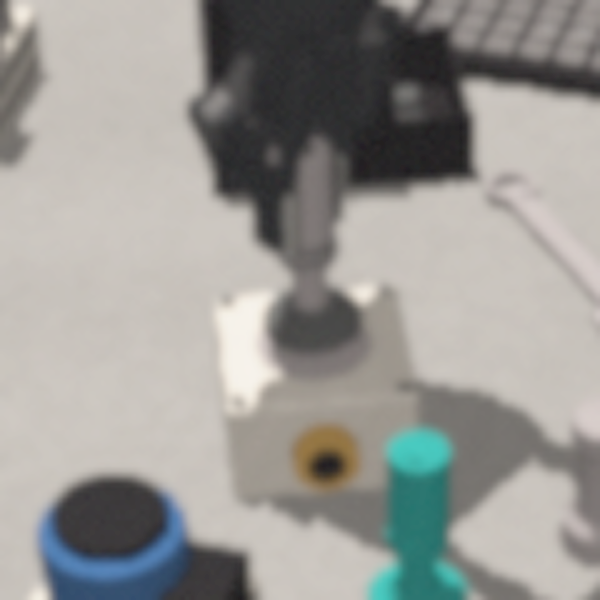

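Call:
apply_moves --plan '[-1,-2.5,-6,0,-1,0,0,0,0,-1]'

```text
t: 7.9
ee_pos: [617.8, -220.4, 83.7]
tcp_rot: [0.218, 0.976, 0.005, 0.017]
contact_force: [-1.3, 0.1, -4.0]
finger_gap: 28.9
```

Call:
apply_moves --plan '[0,0,-3,0,-1]'

```text
t: 8.0
ee_pos: [618.4, -220.8, 81.6]
tcp_rot: [0.219, 0.976, 0.004, 0.018]
contact_force: [-0.3, 0.5, -3.5]
finger_gap: 29.3
```

Call:
apply_moves --plan '[0,0,-3,0,-1]'

```text
t: 8.1
ee_pos: [618.4, -220.9, 78.5]
tcp_rot: [0.219, 0.976, 0.004, 0.018]
contact_force: [0.3, -0.6, -3.7]
finger_gap: 29.0
```

```bash
python3 look.py w12
python3 - <<'E'
from h import *
im=cv2.imread("pics/w12.png")
cv2.imwrite("pics/w12c.png",cv2.resize(im[90:270,210:430],None,fx=3.3,fy=3.3,interpolation=cv2.INTER_CUBIC))
E
```

```text
[ 618.4 -220.9   78.5] [-0.5  0.4  1.5  0.   1.2 -1.7] 8.1
mtop [ 694.9 -388. ]
dot [316.7 203.1]
```

View pics/w12c.png

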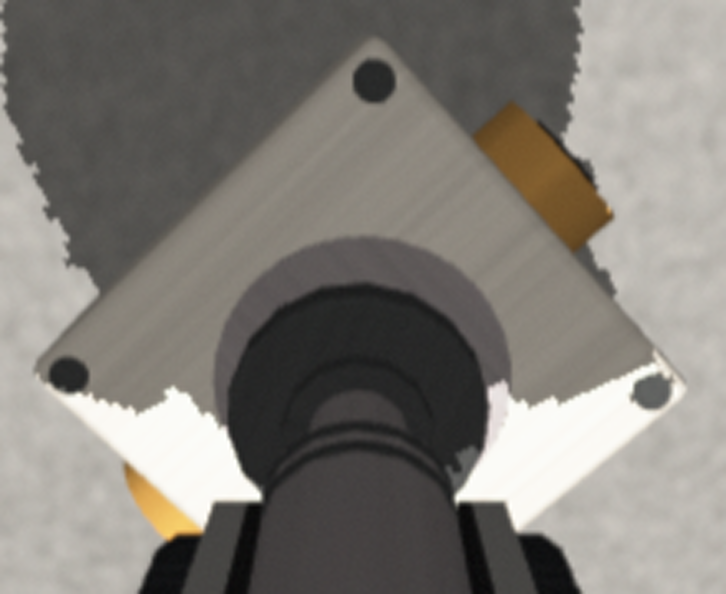

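Run:
```python
from h import *
np.set_printoptions(precision=2,suppress=True)
W=imaging.get_calibration("wrist");M=np.load("pics/w12.npz")["T"]
P=lambda u,v:(u/3.3+210,v/3.3+90)
a,b,c=[atz(W,P(*q),60,M) for q in((68,375),(652,392),(374,81))]
print(a,b,c,"mid",(a+b)/2,"side",np.linalg.norm(a-b)/2**.5)
print("spot top edge",atz(W,P(362,236),60,M),"L",atz(W,P(213,372),60,M),"R",atz(W,P(512,378),60,M))
ctr=(a+b)/2
# overlay: spot ring (r30) at ctr, foot ring r25 at z=70.. candidates
im=cv2.resize(cv2.imread("pics/w12.png")[90:270,210:430],None,fx=3.3,fy=3.3,interpolation=cv2.INTER_CUBIC)
def ring(c,r,z,col):
    pts=[proj(W,np.array([c[0]+r*np.cos(t),c[1]+r*np.sin(t),z]),M) for t in np.linspace(0,6.283,90)]
    pts=[((u-210)*3.3,(v-90)*3.3) for u,v in pts]
    cv2.polylines(im,[np.int32(pts)],True,col,1)
ring(ctr,30,60,(0,0,255))
for d in[0]:
    f=np.array([618.4-5,-220.9+2]); ring(f,25,75,(0,255,0)); ring(ctr[:2],25,75,(255,0,0)); print(f,ctr)
cv2.imwrite("pics/w12d.png",im)
```

```text
[ 584.67 -267.58   60.  ] [ 639.04 -162.56   60.  ] [ 559.39 -187.95   60.  ] mid [ 611.86 -215.07   60.  ] side 83.6236314495788
spot top edge [ 584.58 -202.26   60.  ] L [ 596.66 -241.09   60.  ] R [ 623.89 -187.2    60.  ]
[ 613.4 -218.9] [ 611.86 -215.07   60.  ]
```

View pics/w12d.png

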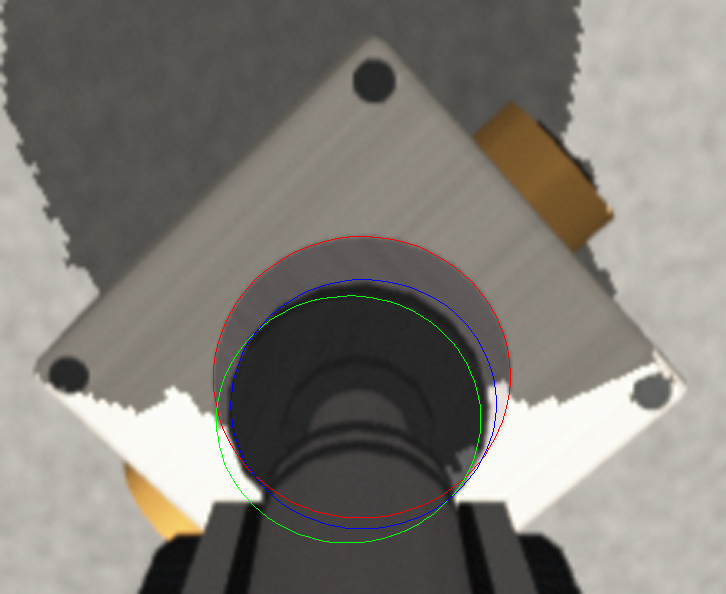

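Call:
apply_moves --plan '[-0.5,1,-3,0,-1]'

```text
t: 8.25
ee_pos: [618.0, -220.0, 75.2]
tcp_rot: [0.219, 0.976, 0.004, 0.018]
contact_force: [0.1, -0.8, -3.6]
finger_gap: 28.8
```

Call:
apply_moves --plan '[0,0,-2.5,0,-1]'

```text
t: 8.35
ee_pos: [618.0, -219.9, 72.9]
tcp_rot: [0.219, 0.976, 0.004, 0.018]
contact_force: [-2.3, 1.6, 2.6]
finger_gap: 29.0
```

Call:
apply_moves --plan '[0,0,-2,0,-1]'

```text
t: 8.45
ee_pos: [618.1, -219.9, 71.7]
tcp_rot: [0.218, 0.976, 0.004, 0.018]
contact_force: [-3.5, 2.1, 4.8]
finger_gap: 29.1
```

Call:
apply_moves --plan '[0,0,0,0,0.1,0,0,0,0,0.1,0,0,0,0,0.1]'

```text
t: 8.75
ee_pos: [619.7, -220.7, 73.1]
tcp_rot: [0.218, 0.976, 0.004, 0.02]
contact_force: [0.0, -0.4, -0.3]
finger_gap: 47.0
```

```bash
python3 look2.py c; python3 look.py w13
python3 - <<'E'
from h import *
im=cv2.imread("pics/w13.png")
cv2.imwrite("pics/w13c.png",cv2.resize(im[90:400,160:480],None,fx=1.9,fy=1.9,interpolation=cv2.INTER_CUBIC))
E
```

```text
[ 619.6 -220.6   73.1] [0.218 0.976 0.004 0.02 ] [-0.5 -0.2 -1.4]
[ 619.6 -220.6   73.1] [-0.5  0.4  1.5  0.   1.2 -1.7] 8.85
mtop [ 717.4 -422.3]
dot [315.6 204.4]
```

View pics/w13c.png

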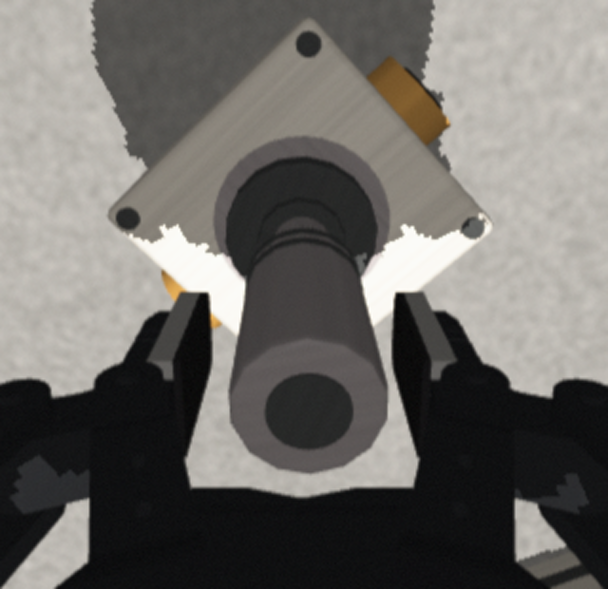

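View pics/c_sc.png

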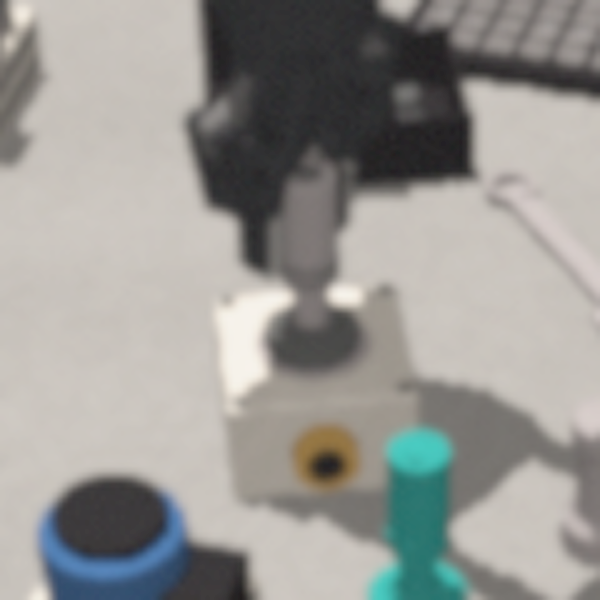

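Call:
apply_moves --plan '[0,0,0,0,-1,0,0,0,0,-1,0,0,0,0,-1]' --squeeze 45

```text
t: 9.2
ee_pos: [619.7, -220.6, 73.4]
tcp_rot: [0.218, 0.976, 0.004, 0.02]
contact_force: [0.3, 0.9, 0.9]
finger_gap: 29.4
```

Call:
apply_moves --plan '[0,0,-3,0,-1]'

```text
t: 9.3
ee_pos: [619.8, -220.7, 71.0]
tcp_rot: [0.218, 0.976, 0.004, 0.02]
contact_force: [-1.5, 1.6, 3.4]
finger_gap: 29.2
```

Call:
apply_moves --plan '[0,0,-3,0,-1]'

```text
t: 9.4
ee_pos: [619.9, -220.7, 68.4]
tcp_rot: [0.218, 0.976, 0.004, 0.02]
contact_force: [-1.8, 1.2, 7.3]
finger_gap: 29.1
```

Call:
apply_moves --plan '[0,0,-3,0,-1]'

```text
t: 9.5
ee_pos: [620.1, -220.8, 66.3]
tcp_rot: [0.218, 0.976, 0.003, 0.02]
contact_force: [-3.1, 1.8, 8.6]
finger_gap: 29.2
```

Call:
apply_moves --plan '[0,0,-2.5,0,-1]'

```text
t: 9.6
ee_pos: [620.1, -220.8, 64.3]
tcp_rot: [0.218, 0.976, 0.003, 0.02]
contact_force: [-2.3, 2.0, 6.5]
finger_gap: 29.3
```

Call:
apply_moves --plan '[0,0,-2,0,-1]'

```text
t: 9.7
ee_pos: [620.2, -220.9, 63.0]
tcp_rot: [0.218, 0.976, 0.003, 0.02]
contact_force: [-3.4, 2.1, 7.5]
finger_gap: 28.7
```

Call:
apply_moves --plan '[0,0,-2,0,-1]'

```text
t: 9.8
ee_pos: [620.3, -220.9, 62.0]
tcp_rot: [0.218, 0.976, 0.003, 0.02]
contact_force: [-4.0, 2.0, 9.8]
finger_gap: 29.2
```

Call:
apply_moves --plan '[0,0,-1,0,-1]'

```text
t: 9.9
ee_pos: [620.3, -220.9, 62.1]
tcp_rot: [0.218, 0.976, 0.003, 0.02]
contact_force: [-4.7, 2.3, 9.5]
finger_gap: 28.7
```

```bash
python3 look2.py d; python3 look.py w14
python3 - <<'E'
from h import *
im=cv2.imread("pics/w14.png")
cv2.imwrite("pics/w14c.png",cv2.resize(im[90:400,160:480],None,fx=1.9,fy=1.9,interpolation=cv2.INTER_CUBIC))
E
```

```text
[ 620.3 -220.9   62.2] [0.218 0.976 0.003 0.02 ] [-3.4  1.9  9.3]
[ 620.3 -220.9   62.2] [-0.5  0.5  1.5  0.   1.2 -1.7] 10.0
mtop [ 767.  -488.1]
dot [315.7 208.8]
```

View pics/w14c.png

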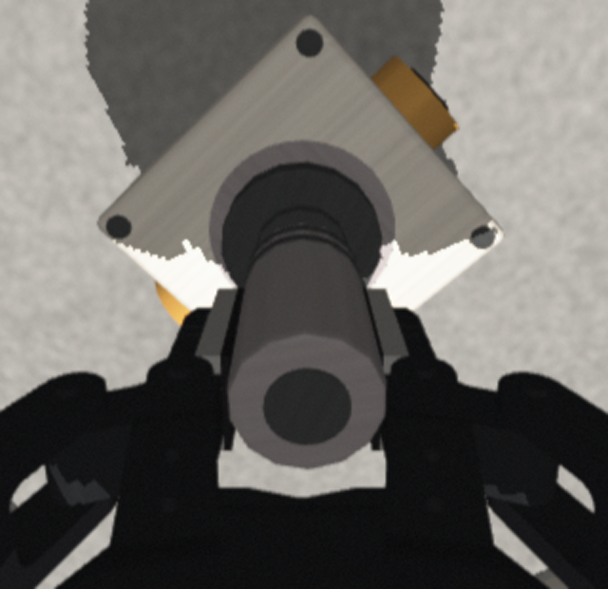

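View pics/d_sc.png

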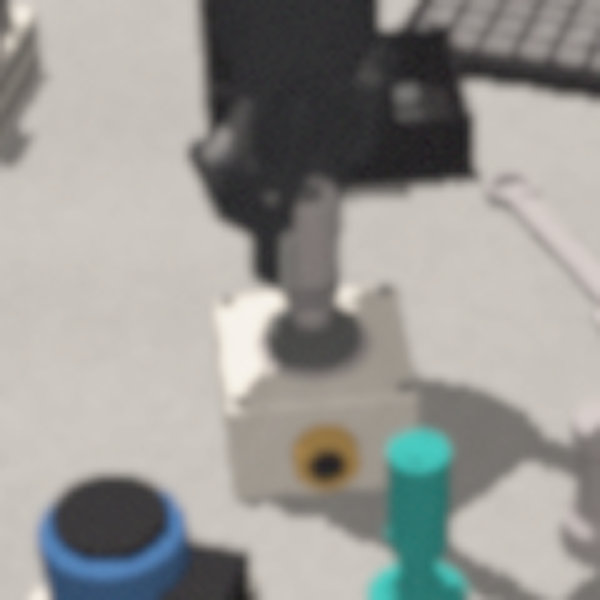

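Call:
apply_moves --plan '[0,0,-2,0,-1,0,0,-1,0,-1]'

```text
t: 10.25
ee_pos: [620.3, -220.9, 61.9]
tcp_rot: [0.218, 0.976, 0.003, 0.02]
contact_force: [-4.3, 2.7, 10.0]
finger_gap: 29.3
```

Call:
apply_moves --plan '[0,0,-3.5,0,-1]'

```text
t: 10.35
ee_pos: [620.4, -220.9, 60.1]
tcp_rot: [0.218, 0.976, 0.003, 0.02]
contact_force: [-4.4, 2.7, 12.6]
finger_gap: 29.1
```

Run:
```python
from h import *
F=[]
for i in range(4):
    imaging.get_image("side") ; st=readout.get_state();F.append([*st["ee_pos"],*st["contact_force"]])
print(np.round(F,1))
```

```text
[[ 620.3 -220.9   59.7   -3.5    2.4   13.3]
 [ 620.4 -220.9   60.    -5.3    2.9   12.6]
 [ 620.4 -220.9   60.1   -5.3    3.    13.4]
 [ 620.4 -220.9   60.2   -4.6    3.3   11.8]]
```

Call:
apply_moves --plan '[0,0,3,0,-1,0,0,3,0,-1,0,0,3,0,-1]'

```text
t: 10.85
ee_pos: [619.9, -220.7, 70.9]
tcp_rot: [0.218, 0.976, 0.003, 0.019]
contact_force: [-1.7, 1.5, 3.3]
finger_gap: 29.0
```

Call:
apply_moves --plan '[0,0,1.5,0,-1]'

```text
t: 10.95
ee_pos: [619.8, -220.6, 72.6]
tcp_rot: [0.217, 0.976, 0.003, 0.019]
contact_force: [-2.0, 1.2, 2.3]
finger_gap: 29.1
```

Force is nearly back to zero and the sleeve is almost up. I'll open now and let it settle.

Call:
apply_moves --plan '[0,0,0,0,0,0,0,0,0,0.3,0,0,0,0,0.5,0,0,0,0,0.5,0,0,0,0,0.5]'

```text
t: 11.45
ee_pos: [619.7, -220.7, 70.3]
tcp_rot: [0.218, 0.976, 0.003, 0.019]
contact_force: [-0.9, -0.1, 0.3]
finger_gap: 63.8
```

```bash
python3 look.py w15; python3 look2.py e
```

```text
[ 619.7 -220.7   70.3] [-0.5  0.4  1.5  0.   1.2 -1.7] 11.45
mtop [ 728.6 -435.6]
dot [315.7 205.5]
[ 619.8 -220.7   70.5] [0.218 0.976 0.003 0.019] [-0.4 -0.3 -0. ]
```

View pics/w15.png

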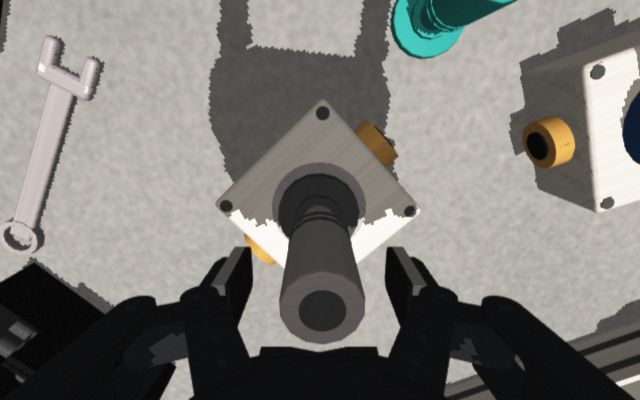

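Call:
apply_moves --plan '[1,0,12,0,0.6,1,0,20,0,0.6,1,0,25,0,0.6,1,0,25,0,0.6,0,0,25,0,0.6,0,0,25,0,0.6,0,0,0,0,0.6]'

```text
t: 12.3
ee_pos: [623.9, -220.4, 213.0]
tcp_rot: [0.218, 0.976, 0.003, 0.021]
contact_force: [-0.4, -0.8, 0.7]
finger_gap: 68.5
```

```bash
python3 look.py w16; python3 look2.py f
```

```text
[ 623.9 -220.4  213. ] [-0.5  0.3  1.4  0.   1.4 -1.7] 12.3
mtop [ 485.3 -131.5]
dot [313.  158.6]
[ 621.2 -218.9  206.4] [0.218 0.976 0.004 0.016] [ 0.5  0.9 -0.8]
```

View pics/w16.png

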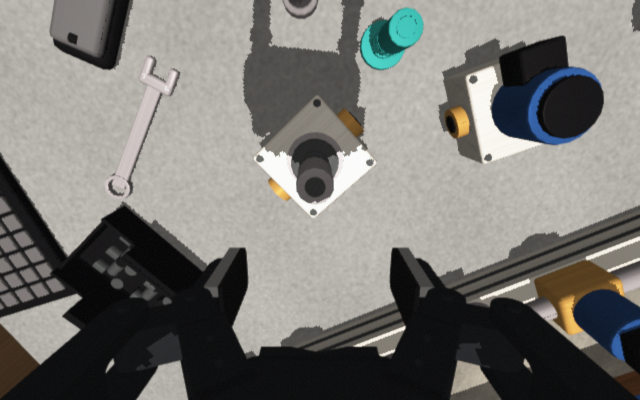

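View pics/f_s.png

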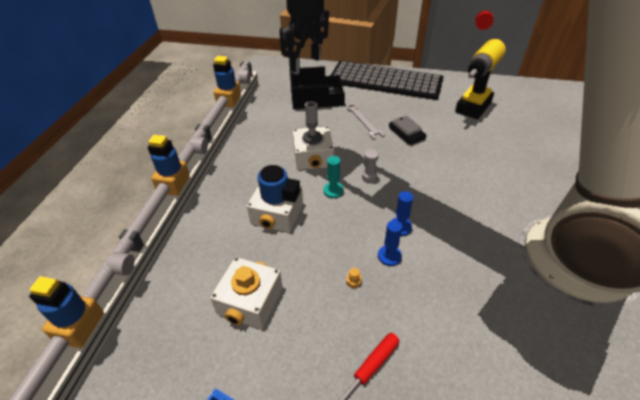

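View pics/f_sc.png

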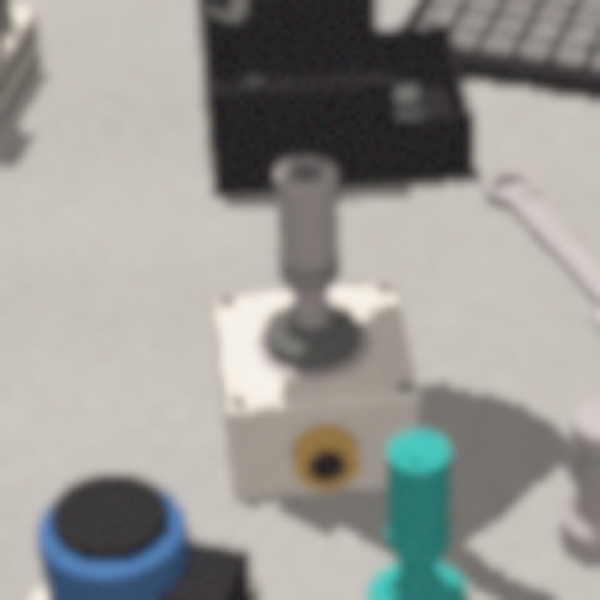

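Run:
```python
from h import *
st=readout.get_state();print(st["t"],np.round(st["contact_force"],1),np.abs(st["dq"]).max(),job.sign_off())
```

```text
the job is handed in; nothing more can be done
12.45 [ 0.5  0.9 -0.8] 0.026585137767049863 None
```

I punched the mark on the bare valve body and handed the job in at 12.45 s. The marker is released and standing upright on the middle of the face with its sleeve up.

**What I did:** I picked up the steel marker by its sleeve and set it on the round spot. I then opened the gripper so it could settle flat, gripped it again and pressed straight down. After that I let the sleeve come back up, opened the gripper and backed away upward.

**Last checks:**
- **Trip:** I inferred it from the force, because there is no direct reading of the hammer. Force rose to 8.6 N at about 7 mm of press, dropped to 6.5 N at about 9 mm, then climbed again to about 13 N at about 13 mm.
- **Peak force:** it never showed the stated 11.5 N, as I only read it after each 2–3 mm step.
- **Position:** before pressing, the foot was within about 1 mm of the spot's middle in the wrist picture, and it still looked centred after I let go.
- **Everything else:** the bush driver and the teal and blue look-alikes show at the same places as before. The gripper is clear of everything and the contact force is about zero.

**Disagreements:**
- **Fingertip height:** in the pictures the fingertips sat about 40 mm higher than the stated TCP, so I set the grasp height from the pictures.
- **Tool tilt:** the tool leaned up to about 4° during the moves, which is why I let the marker settle before pressing.
- **Calibration:** single-camera positions differed by up to about 5 mm, so I centred the marker from the wrist picture.

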